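# Rock test of instrument covers with a straightedge

## Robot

A 7-joint arm with a two-finger parallel gripper is mounted at the origin on a cart in front of the work surface, level with it; the furniture and walls round the work are solid. World frame = base frame: x ahead of the robot, y to its left, z up, the work surface at z = 0. Lengths are in m, angles in rad, forces in N, time in s.
With the tool pointing down it reaches from about 0.425 to 0.925 m from the base axis. Payload 6.8 kg.
Tool frame: the origin (TCP) lies on the front face of the gripper's body, between the roots of the fingers; the fingertips stand 73 mm ahead of it and the grasp point (between the pads) lies 54 mm ahead of it (env.nose_length is the distance from the TCP to the fingertips, in m); z points along the fingers, y is the line along which they close (so a half turn about z gives the same grasp; the last joint's range is limited). The gripper opens to 85 mm and grips with 20 to 120 N. Pads are 22 mm wide; open, the fingers measure 114 mm over their backs; the gripper's body (76 mm by 85 mm) begins 54 mm behind the grasp point. The pads swing forward as they close: fully open they stand 13 mm farther back than shut.
Start: joints at [-1.242, 0.477, 0.022, 1.555, -0.011, 1.109, -0.083], TCP at [0.286, 0.612, 0.304] pointing down, gripper open.
Joint ranges: [-2.96, 2.96], [-0.34, 2.1], [-1.41, 1.46], [0.24, 2.44], [-1.37, 4.51], [0.17, 1.92], [-2.96, 2.96]. Speed limits (rad/s): [2.39, 2.39, 3.14, 3.14, 3.14, 3.14, 3.14].

## Interface

Orientations are given as a unit quaternion [w, x, y, z].
In Python, from cell import env, kin, camera, calibration, job gives the robot as it stands. The module is installed in compiled form; this text tells all that it offers. Calls block until the motion is done:
- env.reach(position, orientation): joint-space move of the TCP to a pose.
- env.movel(position, velocity=0.15, rot=None, stop_force=None): straight line of the TCP; rot=None keeps the orientation; velocity is the mean speed in m/s. With stop_force (N) it stops when the force on the tool has changed by that much, and returns True; else False.
- env.goto_joints(angles): joint-space move.
- env.grip(opening, f_grip=None): finger opening in m; f_grip is the grip in N (None keeps the last); returns when the fingers have stopped.
- env.dwell(seconds).
- kin.inverse_kinematics(position, orientation): joint angles nearest the present ones, or None.
- env.get_state(): the state.
- camera(name): name is "side" or "top"; returns (picture, depth): 480x640x3 uint8, blue, green, red; 480x640 float32, m along the optical axis (not along the pixel's ray), 0 where there is no reading.
- calibration(name): a dict with "fx", "fy", "cx", "cy" (pixels), "k1" (the pictures are not rectified: a ray, as slopes to the right and down, at radius r is drawn at 1 + k1 r^2 times it, then the intrinsics apply), "rvec" (rotation vector, rad) and "tvec" (3), from world to camera coordinates, as OpenCV has them. Camera axes: x right, y down, z forward; pixel columns grow to the right and rows downward; lengths in m; the calibration is good to about 2 mm. A picture is of the moment at which its call begins. calibration takes no time and is no camera call.
A pose or a line that the arm cannot do raises env.PlanningError and nothing moves.
- job.job_done(): hands the job in; it is judged then, once.
The state is a dict: "time": time; "qpos": joint angles; "joint_velocities": joint speeds; "joint_torque": joint torques, N m; "tcp_pos": TCP position; "orientation": TCP orientation; "force": force on the tool from outside, world axes, zero at the start; "torque": the same for the moment, N m; "opening": finger opening in m; "gripper_force": force on a finger pad.
Only numpy, scipy, OpenCV 4.12 (cv2) and the standard library are available. Lean on these libraries where they do the work, as an engineer would, in place of code of your own. Each camera call takes 0.05 s, during which the arm holds its last target. There are 200 camera calls.

## Task

Check the aluminium covers lying on the grey mats, from the longest to the shortest: lay the straightedge lengthwise along the middle of each cover and press it down on the cover first near its far end and then near its near end to feel whether it rocks. Lay every cover on which it rocks flat in the shallow grey reject tray, side by side, leave the sound ones where they are, and put the straightedge back lengthwise in its cradle. Finally set the two tally slides: the left one to the number of sound covers, the right one to the number of rejected ones (the long mark at the left end means none, then one mark for each), and do not knock over the glass flasks at the back.

Things in the scene. Friction and masses are not known exactly. Their poses are not given: they have to be found in the camera images.
- cover_long_a_mid (a point): centre (half-way up the 14 mm edge) of the long aluminium cover: 180 mm long (x, +x at its far end), 56 wide (y), 14 thick at the edges, 0.37 kg, a screw near each corner; on a 2 mm grey mat, length pointing away from the robot give or take 20 degrees; only one of cover_long_a and cover_long_b is here
- cover_long_a: cover long_a as a body, origin at the centre of its underside, z up. Its upper face is either flat, or bowed: the middle 24 mm stands 5 mm higher and slopes down to both ends, so a straightedge laid lengthwise tips 0.06 to 0.1 rad down at whichever end is pressed; on a flat one it stays level
- cover_long_b_mid (a point): centre (half-way up the 14 mm edge) of the long aluminium cover: 180 mm long (x, +x at its far end), 56 wide (y), 14 thick at the edges, 0.37 kg, a screw near each corner; on a 2 mm grey mat, length pointing away from the robot give or take 20 degrees; only one of cover_long_a and cover_long_b is here
- cover_long_b: cover long_b as a body, origin at the centre of its underside, z up. Its upper face is either flat, or bowed: the middle 24 mm stands 5 mm higher and slopes down to both ends, so a straightedge laid lengthwise tips 0.06 to 0.1 rad down at whichever end is pressed; on a flat one it stays level
- cover_middle_a_mid (a point): centre (half-way up the 14 mm edge) of the middle aluminium cover: 155 mm long (x, +x at its far end), 56 wide (y), 14 thick at the edges, 0.32 kg, a screw near each corner; on a 2 mm grey mat, length pointing away from the robot give or take 20 degrees; only one of cover_middle_a and cover_middle_b is here
- cover_middle_a: cover middle_a as a body, origin at the centre of its underside, z up. Its upper face is either flat, or bowed: the middle 24 mm stands 5 mm higher and slopes down to both ends, so a straightedge laid lengthwise tips 0.06 to 0.1 rad down at whichever end is pressed; on a flat one it stays level
- cover_middle_b_mid (a point): centre (half-way up the 14 mm edge) of the middle aluminium cover: 155 mm long (x, +x at its far end), 56 wide (y), 14 thick at the edges, 0.32 kg, a screw near each corner; on a 2 mm grey mat, length pointing away from the robot give or take 20 degrees; only one of cover_middle_a and cover_middle_b is here
- cover_middle_b: cover middle_b as a body, origin at the centre of its underside, z up. Its upper face is either flat, or bowed: the middle 24 mm stands 5 mm higher and slopes down to both ends, so a straightedge laid lengthwise tips 0.06 to 0.1 rad down at whichever end is pressed; on a flat one it stays level
- cover_short_a_mid (a point): centre (half-way up the 14 mm edge) of the short aluminium cover: 130 mm long (x, +x at its far end), 56 wide (y), 14 thick at the edges, 0.26 kg, a screw near each corner; on a 2 mm grey mat, length pointing away from the robot give or take 20 degrees; only one of cover_short_a and cover_short_b is here, or neither
- cover_short_a: cover short_a as a body, origin at the centre of its underside, z up. Its upper face is either flat, or bowed: the middle 24 mm stands 5 mm higher and slopes down to both ends, so a straightedge laid lengthwise tips 0.06 to 0.1 rad down at whichever end is pressed; on a flat one it stays level
- cover_short_b_mid (a point): centre (half-way up the 14 mm edge) of the short aluminium cover: 130 mm long (x, +x at its far end), 56 wide (y), 14 thick at the edges, 0.26 kg, a screw near each corner; on a 2 mm grey mat, length pointing away from the robot give or take 20 degrees; only one of cover_short_a and cover_short_b is here, or neither
- cover_short_b: cover short_b as a body, origin at the centre of its underside, z up. Its upper face is either flat, or bowed: the middle 24 mm stands 5 mm higher and slopes down to both ends, so a straightedge laid lengthwise tips 0.06 to 0.1 rad down at whichever end is pressed; on a flat one it stays level
- straightedge_mid (a point): centre of the steel straightedge, a plain bar 140 mm long (x), 22 mm wide (y), 16 mm high (z), 0.22 kg, with a dark round hole at one end; it can be used on any of its long sides and starts in its cradle
- straightedge: the straightedge as a body; origin at the centre of its underside
- cradle_floor (a point): centre of the inner floor of the straightedge's cradle: a shallow fixed wooden tray with a cork floor, 182 mm long inside (x) and 62 mm wide inside (y), floor 4 mm above the bench, rim 6 mm above the floor
- reject_tray_floor (a point): centre of the inner floor of the reject tray: a shallow fixed grey plastic tray, empty at the start, 207 mm inside along x and 292 mm inside along y, floor 4 mm above the bench, rim 6 mm above the floor; wide enough for three covers side by side 92 mm apart, their lengths along its x
- stand_rod (a point): a point 250 mm up the fixed upright chrome rod (15 mm thick, 516 mm tall, with a hook and clamp on it) at the right of the work, between the starting arm and the work: keep hand and arm clear of it, swing past it close to the base
- flask_large: conical glass flask 162 mm high at the back, a bystander; origin at the centre of its underside
- tally_sound_grip (a point): middle of the black sliding grip of the left-hand of two tally slides (it counts the sound covers); the grip is 40 mm high (this point 12 mm below its top), 20 mm along the track and 28 mm across it; its y axis is the direction in which the tally grows, to the robot's right; it moves with about 1.5 N and stays where it is left
- tally_sound (a joint): travel of the left-hand tally slide's grip in m: 0 at the left-hand end as the robot sees it, at the long mark (none), then one mark every 0.03 to the right: 0.03 one, 0.06 two, 0.09 three; the track ends at 0.12
- tally_reject_grip (a point): middle of the black sliding grip of the right-hand of two tally slides (it counts the rejected covers); the grip is 40 mm high (this point 12 mm below its top), 20 mm along the track and 28 mm across it; its y axis is the direction in which the tally grows, to the robot's right; it moves with about 1.5 N and stays where it is left
- tally_reject (a joint): travel of the right-hand tally slide's grip in m: 0 at the left-hand end as the robot sees it, at the long mark (none), then one mark every 0.03 to the right: 0.03 one, 0.06 two, 0.09 three; the track ends at 0.12

How it is judged:
By the outcome, as a careful person would: the job done as asked, in the order asked, and still so for the second after the job is handed in, with the robot touching nothing.
Of cover_long_a, cover_long_b only 1 to 1 are there at a start; the rules pass over those that are not, and their reading is None.
Of cover_middle_a, cover_middle_b only 1 to 1 are there at a start; the rules pass over those that are not, and their reading is None.
Of cover_short_a, cover_short_b, petri_dish only 1 to 1 are there at a start; the rules pass over those that are not, and their reading is None.
At some moment in a run one of cover_long_a, cover_long_b, cover_middle_a, cover_middle_b, cover_short_a, cover_short_b may be knocked a few centimetres aside while the robot is not near it.
Once in a run the grip may slacken for a moment while it holds something.
It also fails if it takes over 210 s, if anything falls off the work surface, if the arm or the gripper's body presses on something with over 40 N, if the wrist force passes 120 N, or if a joint passes its speed limit or range.

## Working session

There is one attempt and no reset: what is moved stays moved. The work goes in short steps, each a Python script; the robot and the scene stay as the last script left them, time stands still between calls to the robot, and variables do not carry over. Pictures are saved under pics/ and viewed, at most 14 in all, crops included, and the job is handed in when it is done.

```bash
mkdir -p pics && cat > h.py <<'E'
import numpy as np, cv2
from scipy.spatial.transform import Rotation as R
from cell import env, kin, camera, calibration, job
def cal(n):
    c=calibration(n); K=(c["fx"],c["fy"],c["cx"],c["cy"]); Rm=R.from_rotvec(np.array(c["rvec"]).ravel()).as_matrix()
    return K,c["k1"],Rm,np.array(c["tvec"]).ravel()
def cloud(n,d):
    "world xyz for each pixel"
    (fx,fy,cx,cy),k,Rm,t=cal(n)
    v,u=np.mgrid[:480,:640].astype(float); a=(u-cx)/fx; b=(v-cy)/fy; x,y=a.copy(),b.copy()
    for _ in range(8):
        s=1+k*(x*x+y*y); x,y=a/s,b/s
    P=np.stack([x*d,y*d,d],-1)
    W=(P-t)@Rm; W[d<=0]=np.nan
    return W
def proj(n,p):
    (fx,fy,cx,cy),k,Rm,t=cal(n)
    c=Rm@np.array(p)+t; x,y=c[:2]/c[2]; s=1+k*(x*x+y*y); return fx*x*s+cx,fy*y*s+cy
def down(yaw):
    "tool down, tool y (closing) axis along world angle yaw+90, tool x along yaw"
    q=(R.from_euler('z',yaw)*R.from_euler('x',np.pi)).as_quat(); return [q[3],q[0],q[1],q[2]]
E
python3 - <<'E'
from h import *
for n in("top","side"):
    p,d=camera(n); cv2.imwrite(f"pics/{n}0.png",p); np.save(f"{n}0.npy",d); print(n,calibration(n))
print(env.get_state()["orientation"],env.get_state()["tcp_pos"])
E
```

```text
top {'fx': 573.147986443958, 'fy': 573.147986443958, 'cx': 313.67442024967613, 'cy': 252.8098960185393, 'k1': 0.058235695555134255, 'rvec': array([ 2.21165156, -2.17318203,  0.08843482]), 'tvec': array([-0.10376091,  0.62810878,  1.69193287])}
side {'fx': 579.5832061313845, 'fy': 579.5832061313845, 'cx': 305.7990649334368, 'cy': 237.75117525349168, 'k1': -0.05785170085083085, 'rvec': array([ 2.05776529, -0.60090571,  0.34005394]), 'tvec': array([-0.56040827,  0.29438241,  1.69053417])}
[-1.28363345e-04  2.16646878e-01  9.76249671e-01 -8.32286432e-04] [0.28536968 0.61125275 0.3030059 ]
```

View pics/top0.png

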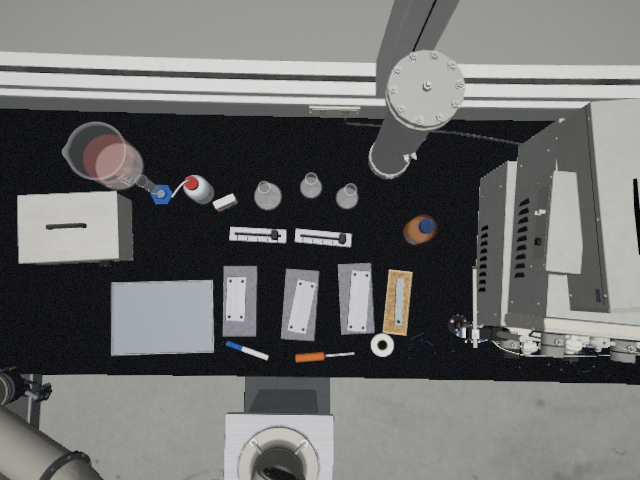

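View pics/side0.png

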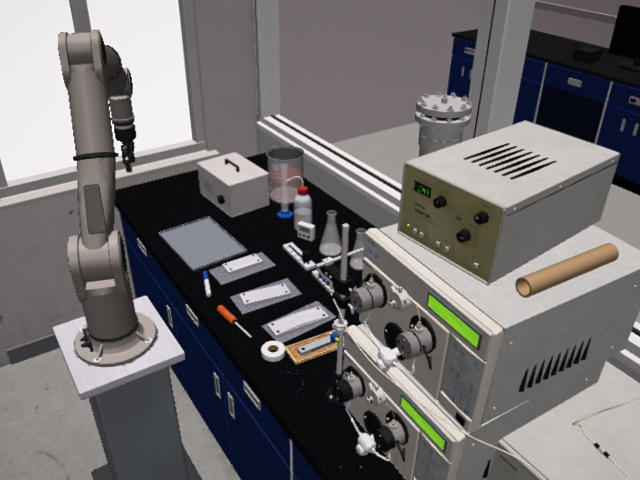

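```bash
cat > look.py <<'E'
from h import *
def find(p,d,box,lo,hi,zlo=-1,zhi=1,n="top",minpx=100):
    W=cloud(n,d); g=cv2.cvtColor(p,cv2.COLOR_BGR2GRAY).astype(int)
    m=((g>=lo)&(g<=hi)&(W[...,2]>zlo)&(W[...,2]<zhi)).astype(np.uint8)
    u0,v0,u1,v1=box; mm=np.zeros_like(m); mm[v0:v1,u0:u1]=m[v0:v1,u0:u1]
    mm=cv2.morphologyEx(mm,cv2.MORPH_CLOSE,np.ones((3,3),np.uint8))
    k,lab,st,_=cv2.connectedComponentsWithStats(mm); out=[]
    for i in range(1,k):
        if st[i,4]<minpx: continue
        P=W[lab==i]; P=P[~np.isnan(P[:,0])]
        z=np.median(P[:,2]); (c,s,a)=cv2.minAreaRect((P[:,:2]*1000).astype(np.float32))
        a=np.radians(a); 
        if s[0]<s[1]: a+=np.pi/2; s=s[::-1]
        a=(a+np.pi/2)%np.pi-np.pi/2
        out.append((np.round(np.array(c)/1000,4),np.round(s,1),round(a,3),round(float(z),4),int(st[i,4])))
    return out
E
python3 - <<'E'
from look import *
p=cv2.imread("pics/top0.png"); d=np.load("top0.npy")
W=cloud("top",d)
g=cv2.cvtColor(p,cv2.COLOR_BGR2GRAY)
for u,v in [(160,315),(236,300),(230,330),(300,306),(358,300),(400,300),(397,320),(258,235),(275,238),(345,239),(460,325),(150,300),(345,370),(382,345),(320,222),(436,337)]: print((u,v),p[v,u],W[v,u].round(4))
for f in find(p,d,(215,255,380,345),190,255): print("cover",f)
for f in find(p,d,(100,270,220,365),120,255): print("tray",f)
for f in find(p,d,(380,262,415,345),100,255): print("cradle",f)
c=p[215:365,215:475]; cv2.imwrite("pics/c0.png",cv2.resize(c,None,fx=3,fy=3,interpolation=cv2.INTER_CUBIC))
E
```

```text
(160, 315) [178 172 166] [0.4374 0.3611 0.0042]
(236, 300) [203 200 200] [0.4854 0.1357 0.017 ]
(230, 330) [145 138 139] [0.3961 0.1523 0.0067]
(300, 306) [199 196 196] [ 0.4706 -0.0547  0.0118]
(358, 300) [201 198 198] [ 0.4915 -0.2272  0.0196]
(400, 300) [182 182 176] [ 0.4937 -0.3528  0.0163]
(397, 320) [128 127 123] [ 0.4347 -0.3427  0.0259]
(258, 235) [47 44 44] [0.6816 0.0759 0.0085]
(275, 238) [47 45 43] [0.6687 0.0216 0.0595]
(345, 239) [41 39 39] [ 0.6693 -0.1833  0.0618]
(460, 325) [31 29 32] [ 0.426  -0.5161  0.0727]
(150, 300) [178 173 167] [0.4814 0.3918 0.0057]
(345, 370) [25 16 20] [ 0.2838 -0.1919  0.0072]
(382, 345) [18 18 17] [ 0.3592 -0.3011  0.0089]
(320, 222) [23 19 20] [ 0.7258 -0.1107 -0.002 ]
(436, 337) [30 26 27] [ 0.3853 -0.4634  0.0017]
cover (array([ 0.4904, -0.2284]), array([177.8,  54.8]), np.float64(-0.065), 0.0192, 1039)
cover (array([0.4902, 0.1383]), array([128.3,  55. ]), np.float64(-0.007), 0.0159, 734)
cover (array([ 0.471 , -0.0585]), array([152.5,  54.3]), np.float64(-0.189), 0.016, 891)
tray (array([0.4317, 0.3572]), array([309.5, 215.2]), np.float64(-1.53), 0.0041, 7445)
cradle (array([ 0.4729, -0.3447]), array([225.3,  81.9]), np.float64(-0.135), 0.0079, 1684)
```

View pics/c0.png

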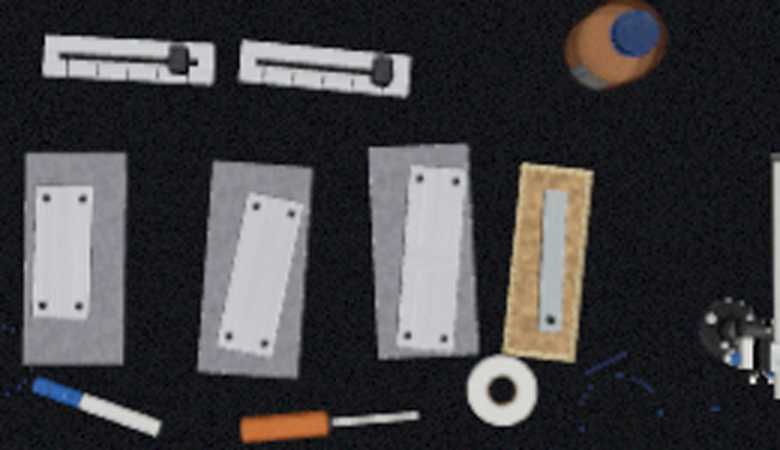

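```bash
python3 - <<'E'
from look import *
p=cv2.imread("pics/top0.png"); d=np.load("top0.npy"); W=cloud("top",d)
S=cloud("side",np.load("side0.npy"))
for r in range(215,370,10): print(r,S[r,343:350:2].round(3).tolist())
m=(W[...,0]>.2)&(W[...,0]<.62)&(W[...,1]<-.38)&(W[...,1]>-.56)&(W[...,2]>.05)
for lo in (.05,.1,.15,.2,.3,.4,.5):
    P=W[m&(W[...,2]>lo)&(W[...,2]<lo+.1)]; print(lo,len(P),P.min(0).round(3) if len(P) else '',P.max(0).round(3) if len(P) else '')
# straightedge
from look import find
for b in [(380,262,415,345)]:
    hsv=cv2.cvtColor(p,cv2.COLOR_BGR2HSV)
    m=np.zeros((480,640),bool); m[262:345,380:415]=(hsv[262:345,380:415,1]<35)&(hsv[262:345,380:415,2]>90)
    P=W[m]; c,s,a=cv2.minAreaRect((P[:,:2]*1000).astype(np.float32)); print("se",c,s,a,np.median(P[:,2]),len(P), P[:,:2].mean(0), np.percentile(P[:,2],[5,50,95]))
    Q=P[:,:2]-P[:,:2].mean(0); u,s_,vt=np.linalg.svd(Q); print(vt[0])
# bow check: profile along cover
for name,c,a,L in [("long",(.4904,-.2284),-.065,180),("mid",(.471,-.0585),-.189,155),("short",(.4902,.1383),-.007,130)]:
    dxy=W[...,:2]-np.array(c); t=dxy@[np.cos(a),np.sin(a)]; n=dxy@[-np.sin(a),np.cos(a)]
    print(name,[round(1000*float(np.nanmean(W[...,2][(abs(n)<.022)&(abs(t-x)<.006)])),1) for x in np.arange(-.06,.061,.012)])
E
```

```text
215 [[1.0, 0.244, -0.004], [0.998, 0.228, 0.003], [1.004, 0.223, 0.004], [1.012, 0.22, 0.003]]
225 [[0.418, -0.53, 0.517], [0.423, -0.53, 0.515], [0.425, -0.535, 0.517], [0.966, 0.158, 0.002]]
235 [[0.417, -0.532, 0.493], [0.421, -0.534, 0.493], [0.426, -0.535, 0.492], [0.923, 0.1, 0.001]]
245 [[0.417, -0.534, 0.469], [0.421, -0.535, 0.468], [0.426, -0.537, 0.467], [0.885, 0.047, -0.003]]
255 [[0.419, -0.533, 0.441], [0.422, -0.536, 0.442], [0.476, -0.473, 0.388], [0.482, -0.473, 0.386]]
265 [[0.42, -0.533, 0.415], [0.421, -0.539, 0.418], [0.801, -0.055, -0.002], [0.799, -0.069, 0.007]]
275 [[0.42, -0.535, 0.389], [0.423, -0.538, 0.39], [0.435, -0.53, 0.38], [0.768, -0.112, 0.003]]
285 [[0.409, -0.55, 0.375], [0.414, -0.552, 0.374], [0.419, -0.552, 0.372], [0.425, -0.551, 0.369]]
295 [[0.424, -0.532, 0.329], [0.431, -0.531, 0.326], [0.435, -0.534, 0.326], [0.702, -0.202, 0.002]]
305 [[0.415, -0.547, 0.314], [0.417, -0.551, 0.316], [0.422, -0.553, 0.315], [0.423, -0.558, 0.317]]
315 [[0.421, -0.54, 0.277], [0.633, -0.275, -0.0], [0.637, -0.28, 0.002], [0.645, -0.28, -0.001]]
325 [[0.4
[... 558 characters left out ...]
 -0.531  0.101] [ 0.43  -0.52   0.165]
0.15 21 [ 0.393 -0.538  0.153] [ 0.436 -0.515  0.249]
0.2 21 [ 0.393 -0.538  0.213] [ 0.436 -0.514  0.253]
0.3 945 [ 0.383 -0.555  0.304] [ 0.581 -0.434  0.399]
0.4 105 [ 0.417 -0.528  0.4  ] [ 0.431 -0.517  0.499]
0.5 471 [ 0.418 -0.559  0.501] [ 0.62  -0.519  0.6  ]
se (460.2095947265625, -341.14093017578125) (55.706085205078125, 195.43051147460938) 73.38955688476562 nan 460 [nan nan] [nan nan nan]Traceback (most recent call last):
  File "<stdin>", line 14, in <module>
    u, s, vh = gufunc(a, signature=signature)
               ~~~~~~^^^^^^^^^^^^^^^^^^^^^^^^
    raise LinAlgError("SVD did not converge")
numpy.linalg.LinAlgError: SVD did not converge
```

```bash
cat >> h.py <<'E'
def ray(n,u,v,z):
    (fx,fy,cx,cy),k,Rm,t=cal(n); a,b=(u-cx)/fx,(v-cy)/fy; x,y=a,b
    for _ in range(8):
        s=1+k*(x*x+y*y); x,y=a/s,b/s
    o=-Rm.T@t; r=Rm.T@np.array([x,y,1]); return o+r*(z-o[2])/r[2]
E
python3 - <<'E'
from look import *
p=cv2.imread("pics/top0.png"); d=np.load("top0.npy"); W=cloud("top",d)
f=lambda a,b:ray("top",a/3+215-.33,b/3+215-.33,.02)[:2]
A,B=f(555,190),f(550,330); print("se",A,B,(A+B)/2,np.linalg.norm(A-B),np.arctan2(*(A-B)[::-1]))
for q in [f(556,164+0),f(540,358)]: print("cradle ends",q)
for name,c,a,L in [("long",(.4904,-.2284),-.065,180),("mid",(.471,-.0585),-.189,155),("short",(.4902,.1383),-.007,130)]:
    dxy=W[...,:2]-np.array(c); t=dxy@[np.cos(a),np.sin(a)]; n=dxy@[-np.sin(a),np.cos(a)]
    print(name,[round(1000*float(np.nanmean(W[...,2][(abs(n)<.022)&(abs(t-x)<.006)])),1) for x in np.arange(-.06,.061,.012)])
for x,y in [(1,0)]:
    g=cv2.cvtColor(p,cv2.COLOR_BGR2GRAY)
    hsv=cv2.cvtColor(p,cv2.COLOR_BGR2HSV); m=np.zeros((480,640),bool); m[270:332,388:412]=(hsv[270:332,388:412,1]<30)&(g[270:332,388:412]>140)
    m&=~np.isnan(W[...,0]); P=W[m]; print(len(P),cv2.minAreaRect((P[:,:2]*1000).astype(np.float32)),np.median(P[:,2]))
E
```

```text
se [ 0.55918417 -0.35087433] [ 0.42072957 -0.34667777] [ 0.48995687 -0.34877605] 0.13851819031934334 -0.030300768481579657
cradle ends [ 0.58509564 -0.35170887]
cradle ends [ 0.39310456 -0.33693514]
long [18.2, 19.2, 19.0, 21.2, 21.5, 21.6, 21.2, 20.5, 20.3, 17.7, 18.0]
mid [16.4, 15.8, 15.4, 15.7, 15.5, 14.9, 15.6, 16.7, 15.8, 14.7, 16.7]
short [14.8, 16.5, 15.6, 15.8, 15.0, 15.8, 15.4, 16.5, 15.8, 16.3, 16.0]
337 ((488.7181396484375, -349.7783203125), (25.809247970581055, 140.13442993164062), 88.26458740234375) 0.01975931807378429
```

```bash
cat >> h.py <<'E'
def pose(x,y,z,yaw):
    "best of the two half-turn-equivalent orientations"
    q0=np.array(env.get_state()["qpos"]); best=None
    for k in (0,np.pi,-np.pi):
        o=down(yaw+k); q=kin.inverse_kinematics([x,y,z],o)
        if q is None: continue
        c=np.abs(np.array(q)-q0).max()
        if best is None or c<best[0]-1e-3: best=(c,o,np.array(q))
    return best
def over(x,y,z,yaw):
    b=pose(x,y,z,yaw); env.reach([x,y,z],b[1])
def tcp(): return np.array(env.get_state()["tcp_pos"])
def st(msg=""):
    s=env.get_state(); print(msg,"t",round(s["time"],1),"tcp",np.round(s["tcp_pos"],4),"F",np.round(s["force"],1),"op",round(s["opening"],4),"gf",np.round(s["gripper_force"],1))
E
python3 - <<'E'
from h import *
for n,(x,y,a) in {"se":(.4895,-.349,-.03),"long":(.4904,-.2284,-.065),"mid":(.471,-.0585,-.189),"short":(.4902,.1383,-.007),"tray":(.432,.357,.04)}.items():
    for o in (0,.052,-.052):
        for z in (.085,.105,.2):
            b=pose(x+o*np.cos(a),y+o*np.sin(a),z,a); 
            if b is None or o==0 and z==.2: print(n,o,z,None if b is None else b[2].round(2))
b=pose(.49,0,.3,0);print(b[2].round(2))
over(.48,.0,.3,0); st()
over(.4895,-.349,.2,-.03); st()
env.grip(.036); print(env.get_state()["qpos"])
p,d=camera("side"); cv2.imwrite("pics/s1.png",p)
E
```

```text
se 0 0.2 [-0.11  0.64  0.89  1.87 -0.62  0.93 -0.53]
long 0 0.2 [-0.46  0.65  1.09  2.02 -0.73  0.93 -0.61]
mid 0 0.2 [-0.8   0.46  1.02  2.16 -0.56  0.8  -1.19]
short 0 0.2 [-0.54  0.34  0.17  2.05 -0.08  0.75  1.25]
tray 0 0.2 [-0.79  0.41 -0.02  1.93  0.01  0.8   0.8 ]
[-0.87  0.23  0.87  2.03 -0.21  0.97 -1.46]
 t 2.4 tcp [0.4803 0.0009 0.3   ] F [ 0.3  0.  -1.2] op 0.0853 gf 0.0
 t 3.8 tcp [ 0.4906 -0.3476  0.2001] F [0.3 0.2 0. ] op 0.0853 gf 0.0
[-0.05780825  0.60067674  0.79998883  1.86866522 -0.5423084   0.90383477
 -0.59753332]
```

View pics/s1.png

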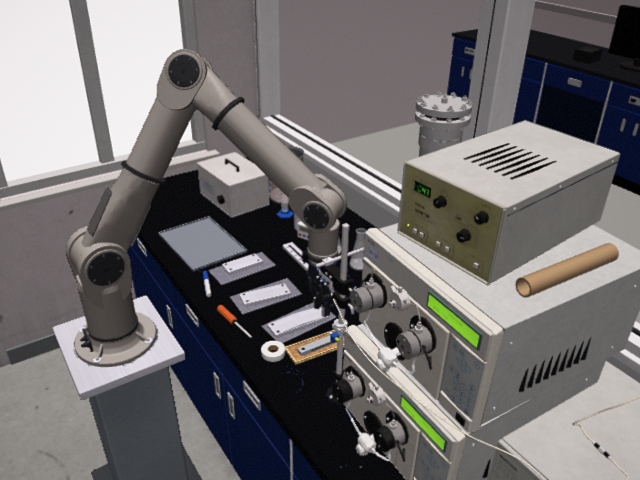

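```bash
python3 - <<'E'
from h import *
st()
print(env.movel([.4895,-.349,.0845],velocity=.1,stop_force=8)); st("down")
env.grip(.0,f_grip=40); st("grip")
env.movel([.4895,-.349,.17],velocity=.1); st("up")
env.dwell(.3); st("up")
p,d=camera("top"); cv2.imwrite("pics/t2.png",cv2.resize(p[200:350,215:475],None,fx=3,fy=3))
from look import find
for f in find(p,d,(215,255,380,345),190,255): print("cover",f)
E
```

```text
t 4.3 tcp [ 0.4895 -0.3489  0.2   ] F [-0.9 -0.8 -0.1] op 0.0359 gf 0.0
False
down t 5.6 tcp [ 0.4899 -0.3493  0.0851] F [-0.2 -1.  -1. ] op 0.0361 gf 0.0
grip t 5.9 tcp [ 0.4899 -0.3493  0.0854] F [-0.1  1.   6.4] op 0.0207 gf 39.7
up t 6.9 tcp [ 0.4892 -0.3486  0.1694] F [ 0.5 -0.6 -2.2] op 0.0207 gf 39.2
up t 7.2 tcp [ 0.4893 -0.349   0.1696] F [ 0.4  0.3 -1.8] op 0.0209 gf 39.2
cover (array([ 0.4901, -0.2285]), array([178.2,  54.9]), np.float64(-0.068), 0.0191, 997)
cover (array([0.4903, 0.1381]), array([128.3,  54.7]), np.float64(-0.011), 0.0152, 733)
cover (array([ 0.4708, -0.0584]), array([152.9,  54.2]), np.float64(-0.188), 0.0161, 892)
```

View pics/t2.png

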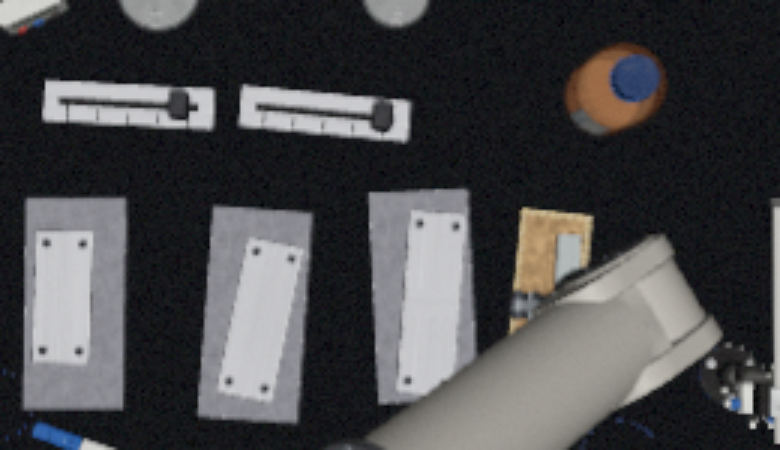

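```bash
cat > test.py <<'E'
from look import *
def fingers_clear(): pass
def lay_and_press(c,a,arm=.053):
    ux=np.array([np.cos(a),np.sin(a)])
    over(*c,.16,a); st("above")
    hit=env.movel([*c,.112],velocity=.1,stop_force=5)
    hit=env.movel([*c,.088],velocity=.02,stop_force=4); st(f"laid {hit}"); z0=tcp()[2]
    env.grip(.036); st("released"); env.movel([*c,.155],velocity=.12); env.grip(0); 
    zs=[]
    for s in (1,-1):
        q=c+s*arm*ux
        env.movel([*q,.125 if s>0 else .155],velocity=.2)
        env.movel([*q,.125],velocity=.2)
        hit=env.movel([*q,.085],velocity=.025,stop_force=7); env.dwell(.4)
        st(f"press {s} {hit}"); zs.append(tcp()[2]-.073)
        p,d=camera("side"); cv2.imwrite(f"pics/press_{int(env.get_state()['time']*10)}.png",p[200:400,180:400])
        env.movel([*q,.155],velocity=.12)
    print("bar top z at pressed ends",np.round(zs,4))
E
python3 - <<'E'
from test import *
lay_and_press(np.array([.4902,-.2285]),-.066)
E
ls pics
```

```text
above t 7.8 tcp [ 0.4905 -0.2276  0.16  ] F [ 0.4 -0.6 -2.2] op 0.0205 gf 39.3
laid True t 9.1 tcp [ 0.4904 -0.2285  0.1023] F [-1.2  0.3  6.4] op 0.0208 gf 40.3
released t 9.4 tcp [ 0.4898 -0.228   0.1015] F [0.3 0.6 0.1] op 0.0358 gf 0.0
press 1 True t 12.4 tcp [ 0.5434 -0.2321  0.1073] F [-0.7  0.4  6.5] op -0.0002 gf 3.3
press -1 True t 15.2 tcp [ 0.4372 -0.225   0.1074] F [-1.4  0.8  8.8] op -0.0001 gf 5.0
bar top z at pressed ends [0.0343 0.0344]
c0.png
press_124.png
press_152.png
s1.png
side0.png
t2.png
top0.png
```

```bash
python3 - <<'E'
from h import *
a=cv2.imread("pics/press_124.png");b=cv2.imread("pics/press_152.png")
cv2.imwrite("pics/pp.png",cv2.resize(np.hstack([a[60:190,50:200],b[60:190,50:200]]),None,fx=2.6,fy=2.6,interpolation=cv2.INTER_CUBIC))
E
```

```text
(no output)
```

View pics/pp.png

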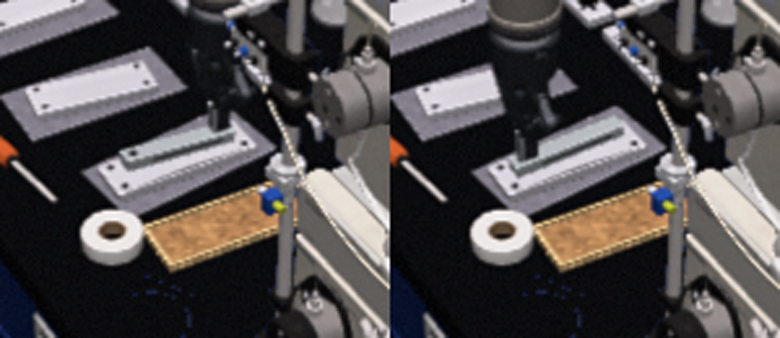

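```bash
cat >> test.py <<'E'
def bar(c,a,zlo=.024,zhi=.05):
    p,d=camera("side"); W=cloud("side",d); ux=np.array([np.cos(a),np.sin(a)])
    dx=W[...,:2]-c; t=dx@ux; n=dx@[-ux[1],ux[0]]
    m=(abs(t)<.1)&(abs(n)<.035)&(W[...,2]>zlo)&(W[...,2]<zhi); P=W[m]
    r=cv2.minAreaRect((P[:,:2]*1000).astype(np.float32)); print("bar",len(P),np.round(r[0]),np.round(r[1]),round(r[2],1),"t",np.percentile(t[m],[1,99]).round(4),"n",np.percentile(n[m],[1,99]).round(4))
def pick(c,a,z):
    env.movel([*c,.155],velocity=.2); env.grip(.036); 
    env.movel([*c,z],velocity=.1,stop_force=8); env.grip(0,f_grip=40); st("grip"); env.movel([*c,.17],velocity=.12); st("up")
def covers():
    p,d=camera("top"); f=find(p,d,(215,255,380,345),190,255)
    for x in f: print("cover",x)
    return f
E
python3 - <<'E'
from test import *
c=np.array([.4902,-.2285]);a=-.066
env.movel([.4,-.2285,.2],velocity=.2)
bar(c,a); pick(c,a,.102); covers()
E
```

```text
bar 364 [ 488. -239.] [ 46. 143.] 84.3 t [-0.0714  0.066 ] n [-0.0272  0.0116]
grip t 18.3 tcp [ 0.4906 -0.2288  0.1027] F [-0.9  0.5  4.5] op 0.0203 gf 39.6
up t 19.1 tcp [ 0.49   -0.228   0.1696] F [ 0.   0.3 -1.8] op 0.0206 gf 39.2
cover (array([ 0.5462, -0.2319]), array([65.7, 54.5]), np.float64(-0.064), 0.0171, 184)
cover (array([0.4901, 0.138 ]), array([128. ,  55.7]), np.float64(0.006), 0.0159, 736)
cover (array([ 0.4709, -0.0584]), array([152.6,  54.2]), np.float64(-0.188), 0.0156, 895)
```

```bash
python3 - <<'E'
from test import *
c=np.array([.4709,-.0584]);a=-.188
lay_and_press(c,a)
env.movel([c[0]-.04,c[1],.2],velocity=.2); bar(c,a)
E
```

```text
above t 19.8 tcp [ 0.4709 -0.0585  0.1598] F [-0.1 -0.6 -2.3] op 0.0206 gf 39.2
laid True t 21.2 tcp [ 0.4709 -0.0584  0.0977] F [-1.   0.9  7.6] op 0.0206 gf 40.3
released t 21.5 tcp [ 0.4703 -0.0581  0.0972] F [ 0.7 -0.2 -0.1] op 0.0355 gf 0.0
press 1 True t 24.6 tcp [ 0.523  -0.0683  0.1047] F [-1.4  0.6  6.4] op 0.0 gf 3.3
press -1 True t 27.5 tcp [ 0.4189 -0.0485  0.1046] F [-1.9  1.4 12. ] op 0.0001 gf 6.4
bar top z at pressed ends [0.0317 0.0316]
bar 259 [468. -62.] [ 36. 141.] 77.1 t [-0.0708  0.0651] n [-0.0203  0.0124]
```

```bash
python3 - <<'E'
from test import *
c=np.array([.4709,-.0584]);a=-.188
pick(c,a,.0972); 
f=[x for x in covers() if x[0][1]>.05][0]
c=np.array(f[0]);a=f[2] if abs(f[2])<.3 else -.007
a=-.006; lay_and_press(c,a,.05)
env.movel([c[0]-.03,c[1],.2],velocity=.2); bar(c,a)
E
```

```text
grip t 30.4 tcp [ 0.4713 -0.0585  0.0979] F [-1.6 -0.7  6.7] op 0.0205 gf 39.5
up t 31.2 tcp [ 0.4705 -0.058   0.1695] F [-0.4 -0.2 -3.4] op 0.021 gf 39.3
cover (array([ 0.5001, -0.2571]), array([178.5,  53.8]), np.float64(-0.059), 0.0189, 999)
cover (array([0.4904, 0.1382]), array([128.2,  55.2]), np.float64(-0.008), 0.0159, 735)
above t 32.1 tcp [0.4901 0.1379 0.1596] F [-0.3 -0.8 -2. ] op 0.0206 gf 39.3
laid True t 33.5 tcp [0.4904 0.1382 0.0979] F [-0.6  0.2  6.4] op 0.0206 gf 40.3
released t 33.8 tcp [0.4896 0.1382 0.0973] F [ 0.  -0.6 -0.5] op 0.0359 gf 0.0
press 1 True t 36.8 tcp [0.5404 0.1379 0.1047] F [-0.9 -0.2  6.6] op -0.0002 gf 3.2
press -1 True t 39.7 tcp [0.4404 0.1385 0.1047] F [-2.1 -0.2 12. ] op 0.0002 gf 5.6
bar top z at pressed ends [0.0317 0.0317]
bar 201 [487. 134.] [ 34. 140.] 87.4 t [-0.0726  0.0647] n [-0.0206  0.0115]
```

```bash
python3 - <<'E'
from test import *
c=np.array([.5001,-.2571]);a=-.059
env.grip(.07); over(.48,-.05,.2,-.05); over(*c,.15,a); st()
p,d=camera("side"); cv2.imwrite("pics/s3.png",cv2.resize(p[240:380,200:400],None,fx=3,fy=3))
print(env.movel([*c,.074],velocity=.08,stop_force=8)); st("down")
env.grip(0,f_grip=80); st("grip")
env.movel([*c,.11],velocity=.06); env.dwell(.2); st("up")
p,d=camera("side"); cv2.imwrite("pics/s4.png",cv2.resize(p[240:380,200:400],None,fx=3,fy=3))
E
```

```text
t 43.1 tcp [ 0.5009 -0.2548  0.1497] F [-0.4  0.3  0.2] op 0.0699 gf 0.0
False
down t 44.2 tcp [ 0.5004 -0.2574  0.0744] F [ 0.5 -1.2  0.2] op 0.07 gf 0.0
grip t 44.5 tcp [ 0.5005 -0.2575  0.0752] F [-3.2  1.2  7.4] op 0.0539 gf 84.0
up t 45.5 tcp [ 0.4999 -0.257   0.1096] F [-0.3 -0.4 -3.8] op 0.0537 gf 84.4
```

View pics/s4.png

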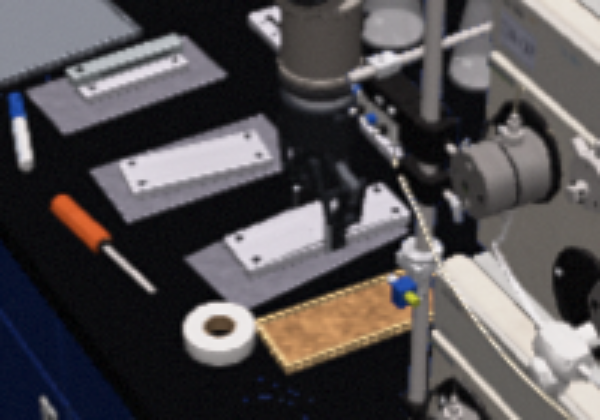

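```bash
python3 - <<'E'
from test import *
a=.04; c=np.array([.432,.357])
env.movel([.5,-.257,.14],velocity=.1)
b=pose(*c,.14,a); 
try: env.movel([*c,.14],velocity=.2,rot=b[1])
except env.PlanningError as e:
    print("plan",e); over(*c,.15,a)
st("above tray")
p,d=camera("top"); cv2.imwrite("pics/t5.png",cv2.resize(p[230:370,90:290],None,fx=3,fy=3))
E
```

```text
above tray t 49.2 tcp [0.4322 0.3564 0.14  ] F [ 0.   0.3 -3.2] op 0.0535 gf 84.6
```

View pics/t5.png

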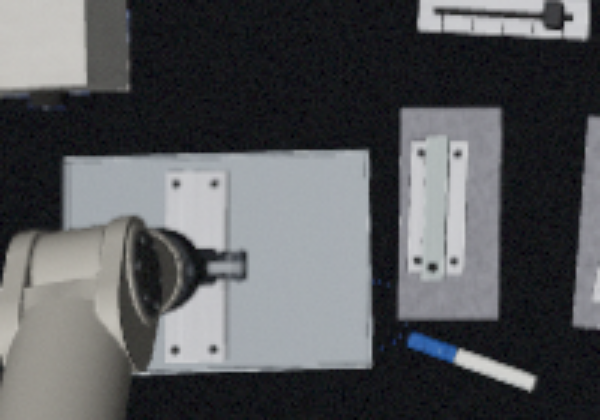

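Cover is held squarely over the tray; the bar lies centred on the short cover. Lower, release, and return for the bar.

```bash
python3 - <<'E'
from test import *
c=np.array([.432,.357])
env.movel([*c,.09],velocity=.1)
print(env.movel([*c,.072],velocity=.02,stop_force=4)); st("laid")
env.grip(.07); env.movel([*c,.16],velocity=.12)
c=np.array([.4904,.1382]);a=-.006
over(*c,.16,a)
p,d=camera("top"); cv2.imwrite("pics/t6.png",cv2.resize(p[210:370,90:290],None,fx=3,fy=3))
for f in find(p,d,(112,278,215,358),188,255): print(f)
pick(c,a,.0972)
E
```

```text
True
laid t 50.6 tcp [0.4319 0.3571 0.0772] F [-0.9 -0.3  6.4] op 0.0539 gf 85.7
(array([0.4306, 0.3588]), array([179.7,  55.5]), np.float64(0.014), 0.0207, 1089)
grip t 54.4 tcp [0.4909 0.1382 0.0979] F [-1.2 -0.5  5.9] op 0.0203 gf 39.7
up t 55.1 tcp [0.4899 0.1384 0.1695] F [-0.3 -0.3 -2.2] op 0.0203 gf 39.3
```

View pics/t6.png

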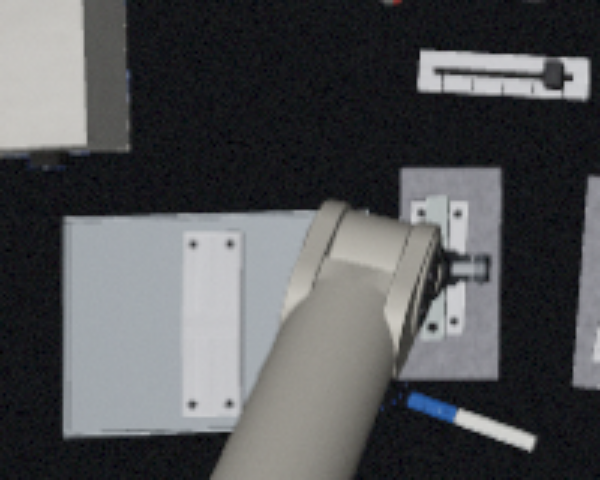

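```bash
python3 - <<'E'
from test import *
a=-.06; c=np.array([.4895,-.3465])
env.movel([.4899,.138,.15],velocity=.15)
b=pose(*c,.15,a)
try: env.movel([*c,.15],velocity=.2,rot=b[1])
except env.PlanningError as e:
    print("plan",e); over(*c,.17,a)
st("above"); env.movel([*c,.095],velocity=.1,stop_force=8)
print(env.movel([*c,.081],velocity=.02,stop_force=4)); st("laid")
env.grip(.036); env.movel([*c,.17],velocity=.12); 
over(.5,0.03,.25,0); env.grip(0); st()
p,d=camera("top"); cv2.imwrite("pics/t7.png",cv2.resize(p[215:365,215:475],None,fx=3,fy=3,interpolation=cv2.INTER_CUBIC)); np.save("t7.npy",d)
for f in find(p,d,(215,222,360,255),180,255): print("slide",f)
W=cloud("top",d); m=np.zeros((480,640),bool); m[220:255,225:360]=True
m&=(W[...,2]>.035)&(W[...,2]<.08)
for lo,hi in((225,292),(292,360)):
    k=m.copy(); k[:,:lo]=0;k[:,hi:]=0; P=W[k]; print(len(P),P.mean(0).round(4) if len(P) else '',np.percentile(P,[5,95],axis=0).round(4).tolist() if len(P) else '')
E
```

```text
above t 58.0 tcp [ 0.4898 -0.3456  0.1499] F [ 1.2  1.  -0.8] op 0.0204 gf 39.4
True
laid t 59.2 tcp [ 0.4897 -0.3465  0.086 ] F [-0.7  1.3  6.9] op 0.0206 gf 40.3
 t 62.2 tcp [0.5    0.0297 0.25  ] F [-0.2  0.2  0.5] op -0.0001 gf 0.0
slide (array([0.6833, 0.077 ]), array([166.7,  39.4]), np.float64(1.534), 0.0136, 503)
slide (array([ 0.6787, -0.119 ]), array([168.1,  39.6]), np.float64(1.49), 0.0137, 498)
65 [0.6816 0.0254 0.053 ] [[0.6695, 0.0165, 0.0454], [0.6931, 0.0342, 0.0602]]
66 [ 0.6739 -0.1746  0.0523] [[0.6614, -0.1841, 0.0443], [0.6868, -0.166, 0.0595]]
```

View pics/t7.png

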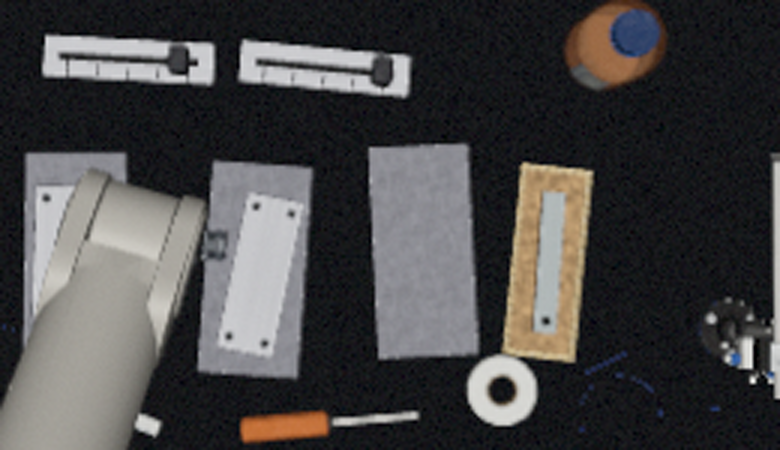

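```bash
python3 - <<'E'
from h import *
p,d=camera("top"); cv2.imwrite("pics/t8.png",cv2.resize(p[222:252,226:356],None,fx=6,fy=6,interpolation=cv2.INTER_CUBIC))
E
```

```text
(no output)
```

View pics/t8.png

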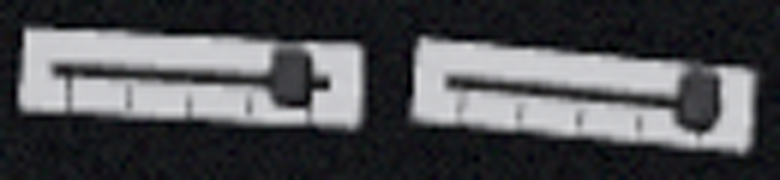

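```bash
cat > tally.py <<'E'
from test import *
f=lambda u,v:ray("top",u/6+226-.42,v/6+222-.42,.0125)[:2]
S={"L":dict(m=[(68,92),(129,97),(190,103),(250,105),(310,113)],g=np.array([.6816,.0254]),a=-.037),
   "R":dict(m=[(461,105),(519,115),(580,120),(640,124),(699,135)],g=np.array([.6739,-.1746]),a=-.081)}
for k,s in S.items():
    M=np.array([f(*q) for q in s["m"]]); s["d"]=np.array([np.sin(s["a"]),-np.cos(s["a"])])
    t=M@s["d"]; i=np.arange(5); s["t0"]=np.mean(t-.03*i); print(k,np.round(t-.03*i-s["t0"],4),"grip now",round(s["g"]@s["d"]-s["t0"],4))
def setslide(k,val):
    s=S[k]; c=s["g"]; env.grip(.05); over(*c,.2,s["a"]); env.movel([*c,.105],velocity=.1,stop_force=8)
    env.grip(0,f_grip=20); st("grip"); p=tcp()[:2]; now=p@s["d"]-s["t0"]; print("now",now.round(4))
    q=c+s["d"]*(val-(c@s["d"]-s["t0"])); env.movel([*q,.105],velocity=.06); env.dwell(.2); st("moved"); print("at",round(tcp()[:2]@s["d"]-s["t0"],4))
    env.grip(.04); env.movel([*q,.2],velocity=.12)
E
python3 -c "
from tally import *
setslide('L',.06); env.movel([.55,.0,.25],velocity=.2)
p,d=camera('top'); cv2.imwrite('pics/t9.png',cv2.resize(p[222:252,226:356],None,fx=6,fy=6,interpolation=cv2.INTER_CUBIC))
"
```

```text
L [-0.0009 -0.0003  0.0003  0.0003  0.0006] grip now 0.112
R [-0.0001 -0.0006  0.0001  0.0003  0.0003] grip now 0.1157
grip t 65.1 tcp [0.6819 0.0254 0.1057] F [-0.8  0.2  3. ] op 0.0195 gf 23.8
now 0.112
moved t 66.3 tcp [0.6838 0.0784 0.1057] F [-2.4  0.6  6. ] op 0.0193 gf 24.4
at 0.0589
```

View pics/t9.png

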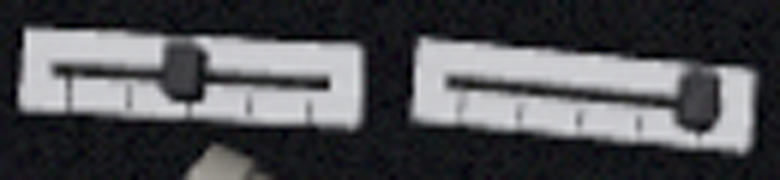

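```bash
python3 -c "
from tally import *
setslide('R',.03); over(.47,.02,.32,0)
p,d=camera('top'); cv2.imwrite('pics/t10.png',cv2.resize(p[170:370,95:425],None,fx=2.4,fy=2.4,interpolation=cv2.INTER_CUBIC)); st()
"
```

```text
L [-0.0009 -0.0003  0.0003  0.0003  0.0006] grip now 0.112
R [-0.0001 -0.0006  0.0001  0.0003  0.0003] grip now 0.1157
grip t 71.2 tcp [ 0.6742 -0.1747  0.1057] F [-0.3  0.4  3.4] op 0.0196 gf 23.9
now 0.1158
moved t 73.0 tcp [ 0.6809 -0.0892  0.1057] F [-2.7 -0.6  8.2] op 0.0198 gf 24.5
at 0.03
 t 75.3 tcp [0.4709 0.0199 0.3202] F [-0.1 -0.4  0.4] op 0.0399 gf 0.0
```

View pics/t10.png

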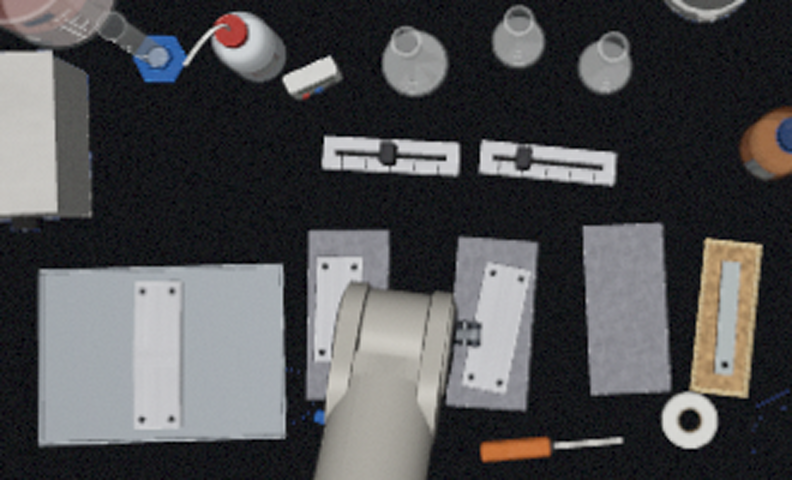

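The picture shows the long cover in the tray (158,355), the bar in its cradle (728,315), the slides at two (389,152) and one (524,157), and the flasks upright.

```bash
python3 -c "
from h import *
print(job.job_done())"
```

```text
the job is handed in; nothing more can be done
None
```

The straightedge rocked only on the long cover, which now lies flat in the reject tray; the middle and short covers are sound and left on their mats, the straightedge is back in its cradle, the slides read 2 sound and 1 rejected, the flasks are still standing, and the job is handed in.

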